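# Hang the portable radio on the sprung lift hook

### The job

Take the yellow grip of the sprung hook, draw it down beside the orange eye on the black radio and slide it sideways, tip first under the bar, until you feel the eye come up against the hook, gently, without tipping the radio in its tray and without gripping the radio itself. Then ease the hook up under control, never letting it fly, until it is fully retracted with the radio hanging from it by the eye, and let go. Leave everything else on the desk where it is.

Things in the scene. Friction and masses are not known exactly. Their poses are not given: they have to be found in the camera images.
- hook: steel J-hook of 6 mm wire under a yellow grip. Origin = seat: where the centre of a 6 mm bar lies once it rests in the bowl; 205 mm above the desk when fully up. z up; +y = side of the upturned tip, also the line of travel: to take a bar the hook goes towards +y, tip passing under the bar. Wire lies in the plane x = 0, lowest 9 mm below the origin. Shank: face at y = -4.5 mm, straight up to z = 42 mm, then bends to y = 0.
- hook_tip (a point): top of the hook's upturned tip: 12 mm above and 8.5 mm to the +y side of the hook's origin; the throat between tip and shank is 9 to 10 mm wide
- hook_grip (a point): centre of the yellow tab to pinch, 89 mm above the hook's origin: tab 24 (x) x 14 (y) x 38 mm (z), standing on a yellow flange plate 44 (x) x 54 (y) x 8 mm whose upper face is 70 mm above the hook's origin; fingers can press on the flange. A level arm 14 mm wide, not above the flange, runs from it towards +x to the mast
- station: aluminium rail fixed on the desk along its y (same axes as the hook), 500 mm long, 170 mm to the +x side of its origin; the origin is on the desk under the middle of the hook's line of travel. On the rail a red trolley with an upright mast 28 mm thick, 170 mm to the +x side of the hook; carriage 50 mm square on it, red spring case 72 mm across at its top, 466 mm high
- lift (a joint): how far the hook is drawn down, m: 0 fully up (retracted), stop at 0.15. A spring always pulls it up: drawing it down slowly takes about 10 N at the top and 13 N at the bottom; let go, it flies up. The spring is strong enough to carry the radio to the top
- trolley (a joint): sideways position of the mast and hook on the rail, m, -0.16 to 0.16, positive along the hook's +y; slides with about 1.2 N of friction (more when fast), no spring
- radio: black portable radio, box 80 (x) x 190 (y) x 45 mm (z), 0.5 to 0.7 kg, loose in its charging tray, 2 mm of play around it; origin at the centre of its underside, z up. Its y lies along the hook's y within 0.1 rad (same sense), its x = 0 under the hook's line of travel within 10 mm. A sideways push of 5 to 8 N at the eye's bar tips it
- radio_top (a point): middle of the radio's top, 45 mm above its origin. On the top an orange eye, an upside-down U of 6 mm bar: legs at x = -18 and +18 mm, crossbar along x, its centre 39 mm above the top (36 mm free under it, 30 mm between the legs). Clamped on a track at y between -25 and +25 mm from this point; where is NOT reported; it does not move when pushed: find it by feel or sight
- tray: grey charging tray fixed to the desk, 92 (x) x 202 (y) x 12 mm high, inner floor 6 mm above the desk; origin at the centre of its underside, axes like the radio's
- battery: spare battery pack, plain black box 55 x 100 x 32 mm, lying flat on the desk near the tray; bystander; origin at the centre of its underside
- mug: blue ceramic mug, 80 mm across, 90 mm tall; bystander; origin at the centre of its underside
- torch: black and yellow torch lying on the desk, 150 mm long, 38 mm thick; bystander; origin at the centre of its underside
- stapler: red and black stapler, 140 x 34 x 46 mm; bystander; origin at the centre of its underside
- handset: handheld radio with stub antenna upright in a grey charger foot 60 x 80 mm, 190 mm tall overall; bystander; origin at the centre of its underside
- alert_receiver: white flat desk receiver 120 x 140 x 40 mm with a small display; bystander; origin at the centre of its underside
There are look-alikes about, which are no part of the job. Leave any blue or purple look-alike of the radio alone.

How it is judged (in metres and radians):
On the way, in this order (a step that is already met when the one before it is completed fails the run):
1. the hook is drawn down at least 110 mm (value of joint lift above 0.11 m), for 0.2 s.
2. the radio hangs from the hook, its middle lifted at least 25 mm out of the tray (height (world z) of radio above 0.031 m and contact force between hook and radio above 3 N), for 0.2 s.
At the end, for the whole second after the job is handed in: The hook is fully up (within 10 mm of its upper stop), the radio hangs from it by its eye (hook carries more than 3 N, underside more than 80 mm above the desk, within 60 mm sideways of the hook, tilted less than 0.65 rad as its off-centre eye makes it hang) and does not swing faster than 0.12 m/s (value of joint lift below 0.01 m and contact force between hook and radio above 3 N and height (world z) of radio above 0.08 m and horizontal distance between radio and hook below 0.06 m and angle between radio's own z axis and vertical below 0.65 rad and linear speed of radio below 0.12 m/s); the robot touches nothing.
It fails at once if the radio is tipped more than 0.06 rad in its tray while the hook is still below the eye (hook's origin lower than 84 mm) (height (world z) of hook below 0.084 m and angle between radio's own z axis and vertical above 0.06 rad).
It fails at once if the hook presses or jerks on the radio with more than 18 N (contact force between hook and radio above 18 N).
It fails at once if the hook flies up faster than 0.35 m/s (velocity of joint lift below -0.35 m/s).
It fails at once if the gripper handles the radio itself (more than 2 N) (contact force between the fingers and radio above 2 N).
It fails at once if a bystander is moved more than 30 mm (distance of any of battery, mug, torch, stapler, handset, alert_receiver from where it was at the start of the episode above 0.03 m).
It also fails if it takes over 58 s, if anything falls off the work surface, if the arm or the gripper's body presses on something with over 40 N, if the wrist force passes 120 N, or if a joint passes its speed limit or range.

### The arm

A 6-joint arm with a two-finger parallel gripper is mounted at the origin on the work surface. World frame = base frame: x ahead of the robot, y to its left, z up, the work surface at z = 0. Lengths are in mm, angles in rad, forces in N, time in s.
With the tool pointing down it reaches from about 350 to 975 mm from the base axis. Payload 7.1 kg.
Tool frame: the origin (TCP) lies midway between the tips of the shut fingers; the grasp point (between the pads) lies 19 mm behind it (ctrl.tcp_to_grasp is the distance from the TCP to the grasp point, in mm); z points along the fingers, y is the line along which they close (so a half turn about z gives the same grasp; the last joint's range is limited). The gripper opens to 88 mm and grips with 3 to 60 N. Pads are 20 mm wide; open, the fingers measure 115 mm over their backs; the gripper's body (75 mm by 178 mm) begins 61 mm behind the grasp point.
Start: joints at [-1.248, 0.423, 1.63, -0, 1.089, -0.019], TCP at [209.507, -588.822, 222.675] pointing down, gripper open.
Joint ranges: [-3, 3], [-0.9, 2.11], [0.09, 2.58], [-1.31, 4.45], [0.11, 2.69], [-2.54, 2.54]. Speed limits (rad/s): [2.39, 2.39, 3.01, 3.14, 3.14, 3.14].

### API

Orientations are given as a rotation vector (axis times angle).
In Python, from workcell import get_obs, cams, ticket, boxes_of, ctrl gives the robot as it stands.
- The arm moves only by the shell command python3 -m creep 'ROWS' [OPENING]. ROWS is JSON, one flat list of numbers, 4 for each row, row after row: the shift along the world's x, y, z in m, then the turn about the world's z in rad. In form: [tx, ty, tz, spin, tx, ty, tz, spin, ...]. A call has 1 to 10 rows; each row is the pose to reach, as a shift and turn from the pose commanded when the call began; what a row does not reach only later rows make up. A row lasts 1/12 s, in which the tool goes at most 41.7 mm and 7.16 degrees, less where a joint would pass 70% of its speed; a pose out of reach is approached as far as the arm can. A call with a gripper value outside its range is refused whole. OPENING is the opening, from 0 (shut) to 1 (fully open), set as the call begins (- or left out, the last holds). The fingers move at their own pace and stop on an object; the grip force is fixed at half the most. Time passes only in rows, so rows that repeat a pose let the fingers close. It gives the time, the measured TCP pose, the force, the opening and the grip force at its end, in the units of the state.
- get_obs(): the state, without advancing time (a new reading comes with each control period).
- cams.get_image(name): name is "scene" or "side" or "wrist"; returns (picture, depth): 420x560x3 uint8, red, green, blue; 420x560 float32, mm along the optical axis (not along the pixel's ray), 0 where there is no reading.
- cams.get_calibration(name): a dict with "mtx" (3x3 intrinsics, pixels), "R" (3x3) and "t" (3): a world point X has camera coordinates R X + t; the wrist camera has in their place "mount" (4x4, takes a point from camera to tool coordinates, whose origin is the TCP and whose axes are the flange's). Camera axes: x right, y down, z forward; pixel columns grow to the right and rows downward; lengths in mm; the calibration is good to about 2 mm. A picture is of the moment at which its call begins: read the wrist's pose just before it. get_calibration takes no time and is no camera call.
- ticket.close_job(): hands the job in; it is judged then, once.
Trained networks look in the newest picture that a camera, given by its name, has taken for a name from the list of things; names that differ only in an ending like _2 or _b are one class to them, and where a whole thing is asked for, a point or a joint stands for the part that bears it (a point fixed in the world has none). Each returns a list of dicts, best first, with "score" (0 to 1); they miss things now and then, are a little off and sometimes report something else, mostly with a low value. They report only what shows in the picture. A call takes as long as a camera call. They do not tell look-alikes from the thing itself.
- boxes_of(camera, target): "centre" ([column, row] in pixels, amid what is visible of it).
The state is a dict: "t": time; "qpos": joint angles; "qvel": joint speeds; "joint_torque": joint torques, N m; "ee_pos": TCP position; "orientation": TCP orientation; "ft_force": force on the tool from outside, world axes, zero at the start; "moment": the same for the moment, N m; "width": finger opening in mm; "grasp_force": force on a finger pad.
Only numpy, scipy, OpenCV 4.12 (cv2) and the standard library are available. Lean on these libraries where they do the work, as an engineer would, in place of code of your own. Each camera call takes 0.05 s, during which the arm holds its last target. There are 200 camera calls.

## Working session

There is one attempt and no reset: what is moved stays moved. The work goes in short steps, Python scripts to look and compute and a shell command to move; the robot and the scene stay as the last step left them, time stands still between calls to the robot, and variables do not carry over. Pictures are saved under pics/ and viewed, at most 10 in all, crops included, and the job is handed in when it is done.

```bash
mkdir -p pics; cat > h.py <<'E'
import numpy as np, cv2
from workcell import get_obs, cams, ticket, boxes_of, ctrl
from scipy.spatial.transform import Rotation as Ro
def snap(n):
    o=get_obs(); im,d=cams.get_image(n); c=cams.get_calibration(n); K=np.array(c['mtx'])
    if 'R' in c:
        R=np.array(c['R']);t=np.array(c['t']).ravel(); A=R.T; b=-R.T@t
    else:
        M=np.array(c['mount']); W=np.eye(4); W[:3,:3]=Ro.from_rotvec(o['orientation']).as_matrix(); W[:3,3]=o['ee_pos']; W=W@M; A=W[:3,:3]; b=W[:3,3]
    v,u=np.mgrid[:420,:560]
    P=np.stack([(u-K[0,2])/K[0,0]*d,(v-K[1,2])/K[1,1]*d,d],-1)@A.T+b
    P[d<=0]=np.nan
    return im,d,P
def save(p,im): cv2.imwrite('pics/'+p,im[:,:,::-1])
E
python3 - <<'E'
from h import *
for n in ['scene','side']:
    im,d,P=snap(n); save(n+'.png',im); np.savez(n+'.npz',im=im,d=d,P=P)
    for t in ['hook','hook_grip','radio','tray','station','battery','mug','handset','torch','stapler','alert_receiver']:
        for r in boxes_of(n,t)[:3]:
            c=np.round(r['centre']).astype(int); print(n,t,round(r['score'],2),c,P[min(c[1],419),min(c[0],559)].round())
print(get_obs())
E
```

```text
scene hook 0.61 [232 165] [ 537. -141.  280.]
scene radio 0.93 [280 160] [ 246. -344.   51.]
scene radio 0.87 [284 203] [ 358. -148.   47.]
scene radio 0.59 [250 255] [567. -10.  49.]
scene tray 0.51 [247 280] [607.  40.  14.]
scene station 0.93 [189 245] [ 700. -136.   56.]
scene station 0.66 [230 166] [ 541. -145.  275.]
scene station 0.65 [307 247] [402.  44.  36.]
scene battery 0.97 [306 247] [402.  39.  32.]
scene mug 0.57 [376 357] [459. 425.   9.]
scene mug 0.35 [188 242] [ 696. -151.   53.]
scene mug 0.34 [338 409] [636. 495.  48.]
scene handset 0.19 [337 410] [640. 495.  48.]
scene torch 0.64 [429 312] [267. 409.  35.]
scene stapler 0.89 [338 414] [642. 503.  45.]
scene stapler 0.7 [306 248] [407.  46.  36.]
scene alert_receiver 0.56 [190 188] [ 580. -383.   46.]
side hook 0.69 [290 152] [ 536. -142.  282.]
side hook_grip 0.88 [292 150] [ 530. -142.  290.]
side radio 0.95 [399 208] [ 259. -379.   45.]
side radio 0.87 [264 246] [543.  -4.  53.]
side tray 0.52 [260 269] [523.  57.  23.]
side station 0.56 [238 203] [ 718. -166.   48.]
side battery 0.87 [310 280] [382.  45.  32.
[... 209 characters left out ...]
7] [ 542. -381.   41.]
{'t': 1.2, 'qpos': array([-1.24799527e+00,  4.23145156e-01,  1.62988569e+00, -1.03083030e-05,
        1.08855437e+00, -1.90294428e-02]), 'qvel': array([ 0.00077047, -0.00023914,  0.00041875, -0.00024291,  0.00013648,
       -0.00081627]), 'joint_torque': array([ 8.35940791e-04, -5.44581842e+01, -2.74044371e+01,  6.44406583e-02,
        1.65605452e-02, -2.77574699e-06]), 'ee_pos': array([ 209.51266035, -588.83997113,  222.65247861]), 'orientation': array([ 3.09580822e+00,  5.34341609e-01, -1.24115329e-05]), 'ft_force': array([ 0.17338772, -0.25028124,  0.06692455]), 'moment': array([ 0.04523036, -0.00464191,  0.01347738]), 'grasp_force': 0.0, 'width': 87.80912986158071}
```

```bash
python3 - <<'E'
from h import *
a=np.load('scene.npz');b=np.load('side.npz')
cv2.imwrite('pics/both1.png',cv2.resize(a['im'][90:420,100:480],(800,600*330*800//(380*600)))[:600,:,::-1])
cv2.imwrite('pics/crop.png',cv2.resize(b['im'][110:310,180:420],(720,600),interpolation=2)[:,:,::-1])
for n,z in (('scene',a),('side',b)):
    P=z['P'];hsv=cv2.cvtColor(z['im'],cv2.COLOR_RGB2HSV);H,S,V=[hsv[...,i] for i in range(3)]
    for nm,lo,hi,zl,zh in (('yellow',22,35,230,340),('orange',8,20,50,110),('red',0,6,100,480),('red',170,180,100,480)):
        m=((H>=lo)&(H<=hi)&(S>120)&(V>60)&(P[...,2]>zl)&(P[...,2]<zh)).astype(np.uint8)
        k,lab,st,_=cv2.connectedComponentsWithStats(m)
        for i in range(1,k):
            if st[i,4]>12:
                q=P[lab==i]; print(n,nm,st[i],np.percentile(q,[3,50,97],axis=0).round().tolist())
E
```

```text
scene yellow [436  24  13  28 208] [[-549.0, -418.0, 241.0], [-540.0, -396.0, 289.0], [-532.0, -377.0, 338.0]]
scene yellow [220 151  21  23 265] [[521.0, -173.0, 272.0], [542.0, -145.0, 279.0], [560.0, -123.0, 315.0]]
scene orange [  0   7  53  19 533] [[588.0, -2136.0, 52.0], [700.0, -2118.0, 83.0], [831.0, -2098.0, 108.0]]
scene orange [266  28   2  11  18] [[-252.0, -1240.0, 59.0], [-245.0, -1226.0, 85.0], [-237.0, -1217.0, 105.0]]
scene orange [228  37   4  10  27] [[-50.0, -1238.0, 64.0], [-39.0, -1228.0, 84.0], [-26.0, -1217.0, 106.0]]
scene orange [204  41  12  16 144] [[44.0, -1238.0, 52.0], [72.0, -1228.0, 80.0], [103.0, -1215.0, 108.0]]
scene orange [61 42  4 10 13] [[648.0, -1665.0, 52.0], [650.0, -1640.0, 75.0], [652.0, -1620.0, 102.0]]
scene orange [191  46  12  14 102] [[122.0, -1237.0, 51.0], [144.0, -1227.0, 78.0], [167.0, -1216.0, 107.0]]
scene orange [175  49  11  14  91] [[203.0, -1241.0, 55.0], [224.0, -1228.0, 84.0], [241.0, -1217.0, 109.0]]
scene orange [404  55  25  14 198] [[-724.0, -616.0, 52.0], [-647.0, -607.0, 76.0], [-589.0, -599.0, 106.0]]
scene orange 
[... 6378 characters left out ...]
 -964.0, 106.0], [1952.0, -928.0, 118.0], [1962.0, -905.0, 128.0]]
side red [ 66  59  28  16 132] [[1944.0, -871.0, 101.0], [1952.0, -784.0, 112.0], [1963.0, -699.0, 128.0]]
side red [  7  60  38  24 292] [[1944.0, -574.0, 147.0], [1954.0, -481.0, 171.0], [1964.0, -397.0, 195.0]]
side red [ 31  69  31  18 133] [[1943.0, -661.0, 102.0], [1954.0, -585.0, 114.0], [1964.0, -498.0, 129.0]]
side red [226  70  29  29 572] [[669.0, -187.0, 403.0], [692.0, -158.0, 440.0], [735.0, -149.0, 465.0]]
side red [ 0 74  7 13 42] [[1945.0, -372.0, 149.0], [1952.0, -361.0, 165.0], [1963.0, -345.0, 193.0]]
side red [  0  85  29  14 129] [[1945.0, -471.0, 101.0], [1954.0, -391.0, 113.0], [1962.0, -334.0, 129.0]]
```

View pics/both1.png

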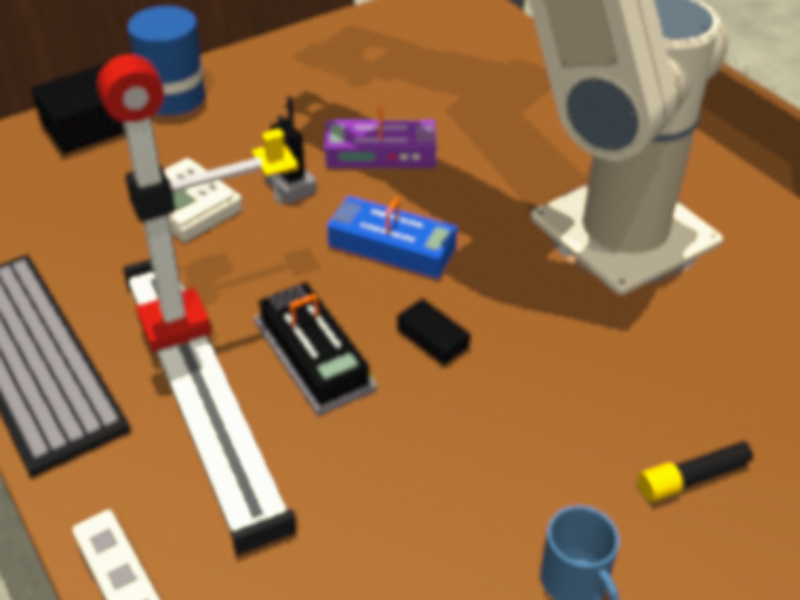

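View pics/crop.png

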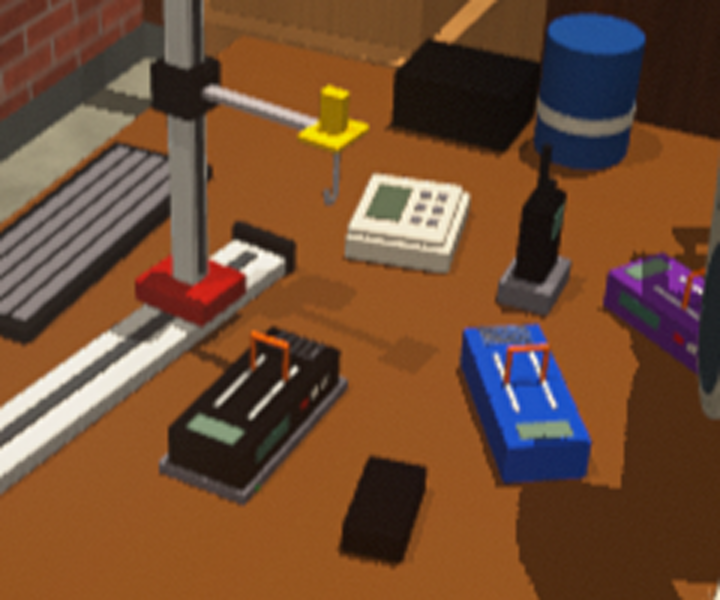

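```bash
python3 - <<'E'
from h import *
def rect(q,nm):
    (c,s,a)=cv2.minAreaRect(np.float32(q[:,:2])); b=cv2.boxPoints((c,s,a)); e=max((b[1]-b[0],b[2]-b[1]),key=np.linalg.norm)
    an=np.degrees(np.arctan2(e[1],e[0]))%180; print(nm,len(q),np.round(c,1),np.round(s,1),'long axis deg',an.round(2),'z',np.median(q[:,2]).round(1))
for n in ('scene','side'):
    z=np.load(n+'.npz');P=z['P'];im=z['im'];hsv=cv2.cvtColor(im,cv2.COLOR_RGB2HSV);H,S,V=[hsv[...,i].astype(int) for i in range(3)]
    x,y,Z=P[...,0],P[...,1],P[...,2]; yel=(H>=20)&(H<=35)&(S>130)
    box=(abs(x-540)<60)&(abs(y+145)<60)
    rect(P[box&yel&(abs(Z-275)<4)],n+' flange'); q=P[box&yel&(abs(Z-313)<3)]; rect(q,n+' tabtop')
    q=P[box&(Z>190)&(Z<265)]; print('hookwire',len(q),np.nanmedian(q,axis=0).round(1))
    reg=(x>450)&(x<650)&(y>-150)&(y<120)
    m=(reg&(abs(Z-51)<4)).astype(np.uint8); m=cv2.morphologyEx(m,cv2.MORPH_OPEN,np.ones((3,3)))
    k,lab,st,_=cv2.connectedComponentsWithStats(m); i=1+np.argmax(st[1:,4]); rect(P[lab==i],n+' radiotop')
    eb=P[reg&(Z>84)&(Z<98)]; print('eyebar'); rect(eb,n+' eye'); print(np.median(eb,axis=0).round(1))
    m=(x>600)&(x<800)&(y>-450)&(y<350)&(Z>15)&(Z<80)&(S<60)&(V>120); q=P[m]; print('railz',np.percentile(q[:,2],[10,50,90])); 
    q=q[abs(q[:,2]-np.median(q[:,2]))<4]; rect(q,n+' rail'); 
    v=np.linalg.svd(q[:,:2]-q[:,:2].mean(0),full_matrices=False)[2][0]; print('pca',np.degrees(np.arctan2(v[1],v[0]))%180)
    q=P[(x>640)&(x<790)&(abs(y+160)<60)&(abs(Z-466)<5)]; rect(q,n+' case')
    # arm direction
    q=P[(x>575)&(x<670)&(abs(y+150)<40)&(Z>255)&(Z<285)]; f=np.polyfit(q[:,0],q[:,1],1); print('arm',len(q),f,np.polyval(f,[538,700]))
E
```

```text
scene flange 124 [ 539.2 -149.8] [57.9 43.6] long axis deg 81.91 z 276.5
scene tabtop 35 [ 538.6 -150.6] [16.  25.3] long axis deg 176.87 z 314.2
hookwire 34 [ 538.1 -156.7  215.9]
scene radiotop 133 [561.3  -0.6] [81.6 34.2] long axis deg 50.79 z 52.8
eyebar
scene eye 31 [556.4 -61.3] [ 7.5 41.9] long axis deg 174.26 z 92.9
[557.8 -60.5  92.9]
railz [20.5911632  24.22740231 28.74555873]
scene rail 1928 [ 711.5 -114.1] [587.6 107.6] long axis deg 76.9 z 24.1
pca 82.05165046700864
scene case 163 [ 708.1 -173.3] [42.  45.1] long axis deg 168.39 z 465.4
arm 189 [ -0.15949495 -61.73511495] [-147.54339805 -173.38157995]
side flange 130 [ 537.6 -149. ] [57.8 48.5] long axis deg 81.41 z 274.6
side tabtop 27 [ 536.1 -148.7] [16.2 26.2] long axis deg 169.12 z 311.9
hookwire 44 [ 535.2 -153.7  214.8]
side radiotop 1015 [553.5 -34.8] [192.4  81.4] long axis deg 86.61 z 50.9
eyebar
side eye 37 [553.6 -59.8] [42.2 11.3] long axis deg 0.43 z 90.6
[550.2 -57.8  90.6]
railz [18.88630378 21.72366346 25.06491567]
side rail 1362 [711.2 -94.8] [551.5 102.1] long axis deg 77.47 z 21.6
pca 81.56629089912292
side case 68 [ 702.1 -172.3] [37.4 39.5] long axis deg 90.02 z 464.0
arm 147 [ -0.15079113 -65.64563636] [-146.77126296 -171.19942561]
```

```bash
python3 -m creep '[0,0,0.04,0,0,0,0.08,0,0.01,0.01,0.12,-0.05,0.03,0.04,0.125,-0.1,0.055,0.074,0.125,-0.15,0.08,0.107,0.125,-0.2,0.105,0.14,0.125,-0.25,0.13,0.174,0.125,-0.3,0.155,0.207,0.125,-0.35,0.18,0.24,0.125,-0.4]' 1 && python3 -m creep '[0.025,0.033,0,-0.02,0.05,0.066,0,-0.04,0.074,0.1,0,-0.06,0.098,0.132,0,-0.09,0.12,0.16,0,-0.09,0.14,0.188,0,-0.09,0.1483,0.1993,0,-0.09,0.1483,0.1993,0,-0.09,0.1483,0.1993,0,-0.09]'
```

```text
t: 2.03
ee_pos: [390.2, -347.1, 347.9]
orientation: [3.14, -0.096, 0.001]
ft_force: [0.7, 0.3, -0.7]
width: 87.5
grasp_force: 0.0
t: 2.78
ee_pos: [537.7, -149.4, 347.5]
orientation: [3.133, -0.23, -0.001]
ft_force: [-0.4, -0.4, -0.9]
width: 87.8
grasp_force: 0.0
```

```bash
python3 - <<'E'
from h import *
im,d,P=snap('wrist'); save('w1.png',im)
hsv=cv2.cvtColor(im,cv2.COLOR_RGB2HSV);H,S=hsv[...,0],hsv[...,1]; yel=(H>=20)&(H<=35)&(S>130)
for z,nm in ((314,'tab'),(275,'flange')):
    q=P[yel&(abs(P[...,2]-z)<6)]; 
    if len(q)>5: print(nm,len(q),cv2.minAreaRect(np.float32(q[:,:2])),np.median(q[:,2]))
x,y,Z=P[...,0],P[...,1],P[...,2]
org=(H>=5)&(H<=20)&(S>130); q=P[org&(Z>84)&(Z<98)&(abs(x-553)<50)&(abs(y+60)<50)]; print('eye',len(q)); 
if len(q)>5: print(cv2.minAreaRect(np.float32(q[:,:2])),np.median(q,axis=0))
E
```

```text
tab 673 ((538.2779541015625, -149.79647827148438), (13.913562774658203, 23.65782928466797), 81.21826934814453) 311.9824894982231
flange 2627 ((538.1968994140625, -149.91302490234375), (53.50617599487305, 43.624542236328125), 81.59093475341797) 274.1218803537335
eye 134
((555.9483642578125, -59.84870529174805), (6.109921932220459, 40.61503601074219), 86.95808410644531) [556.49155473 -60.55571209  91.36806442]
```

View pics/w1.png

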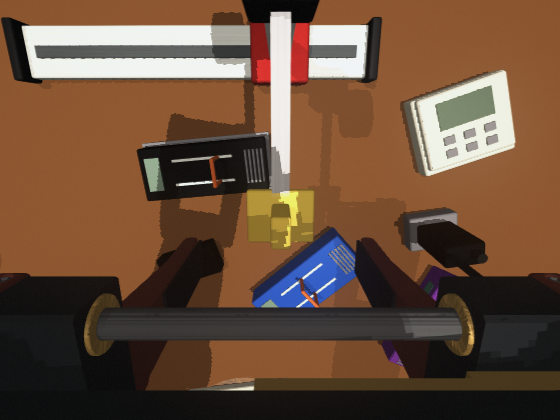

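```bash
python3 -m creep '[0.0005,-0.0004,-0.02,0,0.0005,-0.0004,-0.04,0,0.0005,-0.0004,-0.055,0,0.0005,-0.0004,-0.065,0,0.0005,-0.0004,-0.0695,0,0.0005,-0.0004,-0.0695,0]' 1 && python3 -m creep '[0,0,0,0,0,0,0,0,0,0,0,0,0,0,0,0,0,0,0,0,0,0,0,0,0,0,0,0,0,0,0,0]' 0
```

```text
t: 3.33
ee_pos: [537.4, -150.7, 277.4]
orientation: [-3.133, 0.235, 0.003]
ft_force: [0.9, -1.2, 0.4]
width: 87.9
grasp_force: 0.0
t: 4.0
ee_pos: [538.3, -149.8, 278.2]
orientation: [-3.133, 0.232, -0.0]
ft_force: [-0.1, -1.0, 0.6]
width: 37.8
grasp_force: 0.0
```

```bash
python3 -m creep '[0,0,0,0,0,0,0,0,0,0,0,0,0,0,0,0,0,0,0,0,0,0,0,0,0,0,0,0,0,0,0,0]' 0
```

```text
t: 4.67
ee_pos: [538.3, -150.0, 278.2]
orientation: [3.133, -0.232, -0.0]
ft_force: [-0.9, -0.7, -0.6]
width: 13.9
grasp_force: 30.0
```

```bash
python3 -m creep '[0,0,-0.004,0,0,0,-0.012,0,0,0,-0.022,0,0,0,-0.032,0,0,0,-0.042,0,0,0,-0.052,0,0,0,-0.062,0,0,0,-0.07,0,0,0,-0.07,0]' 0
```

```text
t: 5.42
ee_pos: [538.3, -150.0, 208.1]
orientation: [3.133, -0.232, 0.0]
ft_force: [-3.7, 0.4, 9.7]
width: 13.5
grasp_force: 30.0
```

```bash
python3 -m creep '[0,0,-0.006,0,0,0,-0.016,0,0,0,-0.026,0,0,0,-0.036,0,0,0,-0.046,0,0,0,-0.056,0,0,0,-0.064,0,0,0,-0.067,0,0,0,-0.067,0]' 0; python3 - <<'E'
from h import *
for n in ['side','scene']:
    im,d,P=snap(n)
    hsv=cv2.cvtColor(im,cv2.COLOR_RGB2HSV);H,S=hsv[...,0],hsv[...,1]; yel=(H>=20)&(H<=35)&(S>130)
    x,y,Z=P[...,0],P[...,1],P[...,2]; m=yel&(abs(x-538)<60)&(abs(y+150)<60)&(Z>100)
    print(n,m.sum(),np.percentile(P[m],[5,25,50,75,95],axis=0).round(1).tolist())
    save('d_'+n+'.png',cv2.resize(im[130:310,180:420],(800,600),interpolation=cv2.INTER_CUBIC))
E
```

```text
t: 6.17
ee_pos: [538.3, -150.0, 141.6]
orientation: [3.133, -0.232, -0.0]
ft_force: [-4.3, 0.8, 11.0]
width: 14.2
grasp_force: 30.0
side 140 [[514.9, -166.3, 134.7], [521.5, -149.5, 136.7], [526.4, -139.7, 138.6], [538.9, -128.4, 141.0], [556.7, -121.3, 172.5]]
scene 132 [[520.7, -170.8, 134.8], [534.9, -149.1, 139.2], [548.4, -134.6, 141.1], [553.4, -128.2, 143.2], [561.1, -123.5, 153.4]]
```

View pics/d_side.png

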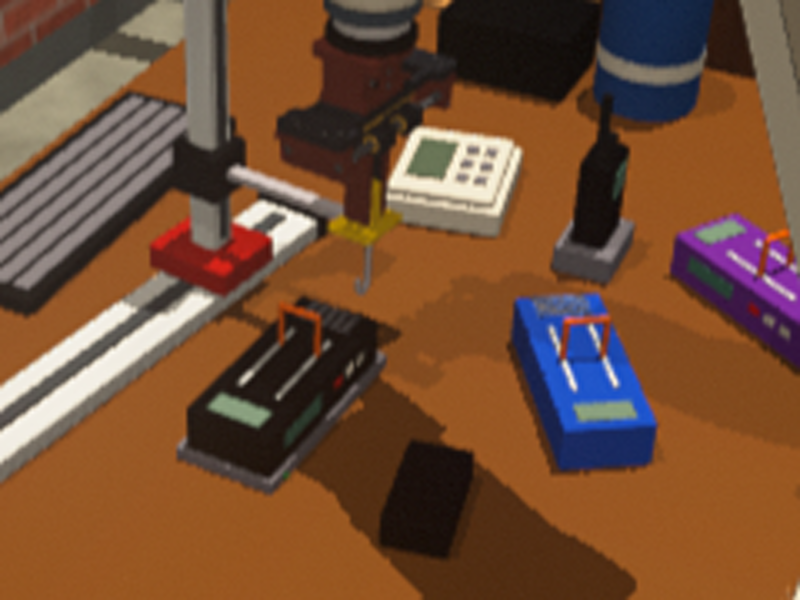

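```bash
python3 -m creep '[0.0007,0.005,0,0,0.0018,0.012,0,0,0.003,0.02,0,0,0.0042,0.028,0,0,0.0054,0.036,0,0,0.0066,0.044,0,0,0.0078,0.052,0,0,0.0087,0.058,0,0,0.009,0.06,0,0,0.009,0.06,0,0]' 0
```

```text
t: 7.1
ee_pos: [547.2, -89.2, 142.2]
orientation: [-3.133, 0.232, 0.0]
ft_force: [-3.9, 1.9, 11.3]
width: 14.0
grasp_force: 30.0
```

```bash
python3 -m creep '[0.0004,0.003,0,0,0.001,0.007,0,0,0.0016,0.011,0,0,0.0022,0.015,0,0,0.0027,0.018,0,0,0.0030,0.02,0,0,0.0030,0.02,0,0]' 0; python3 - <<'E'
from h import *
for n in ['side','scene']:
    im,d,P=snap(n); hsv=cv2.cvtColor(im,cv2.COLOR_RGB2HSV);H,S=hsv[...,0],hsv[...,1]
    x,y,Z=P[...,0],P[...,1],P[...,2]; m=(H>=5)&(H<=19)&(S>130)&(abs(x-553)<40)&(abs(y+60)<40)&(Z>86)&(Z<98)
    print(n,m.sum(),np.median(P[m],axis=0).round(1))
    save('e_'+n+'.png',cv2.resize(im[180:270,200:320],(800,600),interpolation=cv2.INTER_CUBIC))
E
```

```text
t: 7.68
ee_pos: [550.1, -69.5, 142.2]
orientation: [-3.133, 0.232, 0.001]
ft_force: [-5.9, 2.4, 12.0]
width: 13.5
grasp_force: 30.0
side 33 [552.4 -58.8  90.8]
scene 31 [558.  -60.5  93. ]
```

View pics/e_side.png

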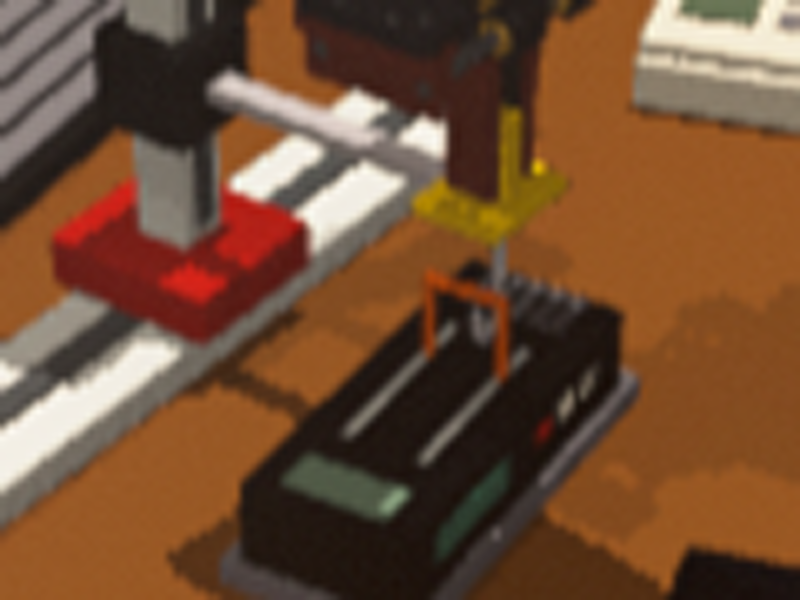

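```bash
python3 -m creep '[0,0.0015,0,0,0.0002,0.003,0,0,0.0003,0.0045,0,0,0.0004,0.006,0,0,0.0005,0.007,0,0,0.0005,0.007,0,0]' 0; python3 -m creep '[0.0001,0.001,0,0,0.0001,0.001,0,0]' 0;python3 -m creep '[0.0001,0.001,0,0,0.0001,0.001,0,0]' 0
```

```text
t: 8.28
ee_pos: [551.1, -62.9, 142.4]
orientation: [3.133, -0.232, 0.001]
ft_force: [-3.8, 0.4, 10.9]
width: 13.9
grasp_force: 30.0
t: 8.45
ee_pos: [551.2, -61.9, 142.4]
orientation: [3.133, -0.232, 0.001]
ft_force: [-3.4, 0.5, 11.0]
width: 13.7
grasp_force: 30.0
t: 8.62
ee_pos: [551.3, -61.0, 142.4]
orientation: [3.133, -0.232, 0.001]
ft_force: [-3.0, 0.9, 10.7]
width: 13.6
grasp_force: 30.0
```

```bash
for i in 1 2; do python3 -m creep '[0.0001,0.001,0,0,0.0001,0.001,0,0]' 0 | grep -E 'ee_pos|ft'; done; python3 - <<'E'
from h import *
for i in range(6): cams.get_image('wrist') if i else 0; print(get_obs()['ft_force'].round(1))
E
```

```text
ee_pos: [551.4, -60.0, 142.4]
ft_force: [-2.8, -0.3, 11.3]
ee_pos: [551.6, -59.0, 142.4]
ft_force: [-3.3, 0.2, 11.2]
[-3.3  0.2 11.2]
[-3.8 -0.3 11. ]
[-3.8  0.5 10.9]
[-3.2 -0.2 10.9]
[-2.9 -0.5 11.7]
[-3.3  0.8 11.6]
```

```bash
for i in 1; do python3 -m creep '[0.0001,0.001,0,0,0.0001,0.001,0,0,0.0001,0.001,0,0]' 0 | grep -E 'ee_pos|ft'; done; python3 -m creep '[0.0001,0.001,0,0,0.0001,0.001,0,0,0.0001,0.001,0,0]' 0 | grep -E 'ee_pos|ft'
```

```text
ee_pos: [551.7, -58.2, 142.4]
ft_force: [-2.5, -1.6, 11.2]
ee_pos: [551.8, -57.5, 142.4]
ft_force: [-3.8, -3.4, 11.0]
```

```bash
python3 -m creep '[0,-0.0005,0,0,-0.0001,-0.001,0,0,-0.0001,-0.001,0.002,0,-0.0001,-0.001,0.004,0,-0.0001,-0.001,0.006,0,-0.0001,-0.001,0.008,0,-0.0001,-0.001,0.010,0]' 0;  python3 - <<'E'
from h import *
im,d,P=snap('side')
save('f_side.png',cv2.resize(im[180:270,200:320],(800,600),interpolation=cv2.INTER_CUBIC))
E
```

```text
t: 10.28
ee_pos: [551.8, -58.0, 152.5]
orientation: [3.133, -0.232, 0.002]
ft_force: [-2.8, -0.0, 9.7]
width: 13.9
grasp_force: 30.0
```

View pics/f_side.png

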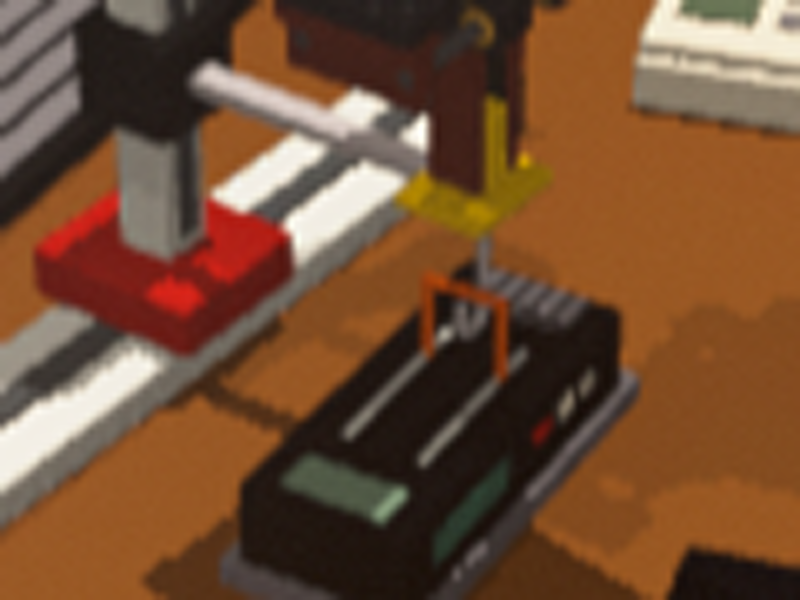

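```bash
python3 - <<'E'
from h import *
f=[]
for i in range(6):
    n=['side','scene'][i%2]
    im,d,P=snap(n); f.append(get_obs()['ft_force'])
    z=np.load(n+'.npz')['P']; x,y,Z=P[...,0],P[...,1],P[...,2]
    hsv=cv2.cvtColor(im,cv2.COLOR_RGB2HSV);H,S=hsv[...,0],hsv[...,1]; m=(H>=5)&(H<=19)&(S>130)&(abs(x-553)<40)&(abs(y+60)<40)&(Z>84)&(Z<100); print(n,m.sum(),np.median(P[m],axis=0).round(1))
    m=(abs(x-555)<36)&(Z>44)&(Z<62)&(y>-125)&(y<55)
    q=P[m]; A=np.c_[q[:,:2]-[555,-35],np.ones(len(q))]; c=np.linalg.lstsq(A,q[:,2],rcond=None)[0]; print('slope',c.round(4))
    m=(abs(z[...,0]-555)<36)&(z[...,2]>44)&(z[...,2]<62)&(z[...,1]>-125)&(z[...,1]<55)
    q=z[m]; A=np.c_[q[:,:2]-[555,-35],np.ones(len(q))]; c=np.linalg.lstsq(A,q[:,2],rcond=None)[0]; print('slope0',c.round(4))
print(np.mean(f,0))
E
```

```text
side 32 [552.7 -57.6  91.1]
slope [ 5.40000e-03 -3.50000e-03  5.10153e+01]
slope0 [ 5.30000e-03 -1.70000e-03  5.10216e+01]
scene 33 [555.8 -60.7  91.9]
slope [ 5.70000e-03 -1.00000e-03  5.31468e+01]
slope0 [-7.70000e-03 -1.80000e-03  5.31632e+01]
side 32 [553.  -57.5  90.7]
slope [7.60000e-03 0.00000e+00 5.09742e+01]
slope0 [ 5.30000e-03 -1.70000e-03  5.10216e+01]
scene 32 [557.  -59.7  93.6]
slope [-2.10000e-03 -2.00000e-03  5.32891e+01]
slope0 [-7.70000e-03 -1.80000e-03  5.31632e+01]
side 32 [551.8 -57.2  90.8]
slope [-2.00000e-03  9.00000e-04  5.09284e+01]
slope0 [ 5.30000e-03 -1.70000e-03  5.10216e+01]
scene 33 [556.1 -58.3  94.3]
slope [-4.10000e-03 -3.40000e-03  5.31469e+01]
slope0 [-7.70000e-03 -1.80000e-03  5.31632e+01]
[-3.99657822 -0.07381141 12.4235936 ]
```

```bash
python3 -m creep '[0,0,0.002,0,0,0,0.004,0,0,0,0.006,0,0,0,0.007,0,0,0,0.008,0]' 0 | grep -E 'ee_pos|ft'; python3 -m creep '[0,0,0.001,0,0,0,0.002,0,0,0,0.003,0,0,0,0.004,0,0,0,0.005,0,0,0,0.006,0,0,0,0.007,0,0,0,0.008,0]' 0 | grep -E 'ee_pos|ft|wid'
```

```text
ee_pos: [551.8, -58.0, 160.5]
ft_force: [-2.6, -0.3, 10.8]
ee_pos: [551.7, -58.0, 167.9]
ft_force: [-0.9, 0.5, 5.3]
width: 13.9
```

```bash
for i in 1 2; do python3 -m creep '[0,0,0.002,0,0,0,0.004,0,0,0,0.006,0,0,0,0.008,0,0,0,0.01,0,0,0,0.012,0,0,0,0.014,0,0,0,0.016,0,0,0,0.018,0,0,0,0.02,0]' 0 | grep -E 'ee_pos|ft|wid'; done; python3 - <<'E'
from h import *
im,d,P=snap('side')
save('g_side.png',cv2.resize(im[130:310,180:420],(800,600),interpolation=cv2.INTER_CUBIC))
E
```

```text
ee_pos: [551.7, -58.0, 187.5]
ft_force: [0.9, -1.2, 4.3]
width: 13.8
ee_pos: [551.7, -58.0, 207.5]
ft_force: [4.7, -1.7, 3.8]
width: 14.2
```

View pics/g_side.png

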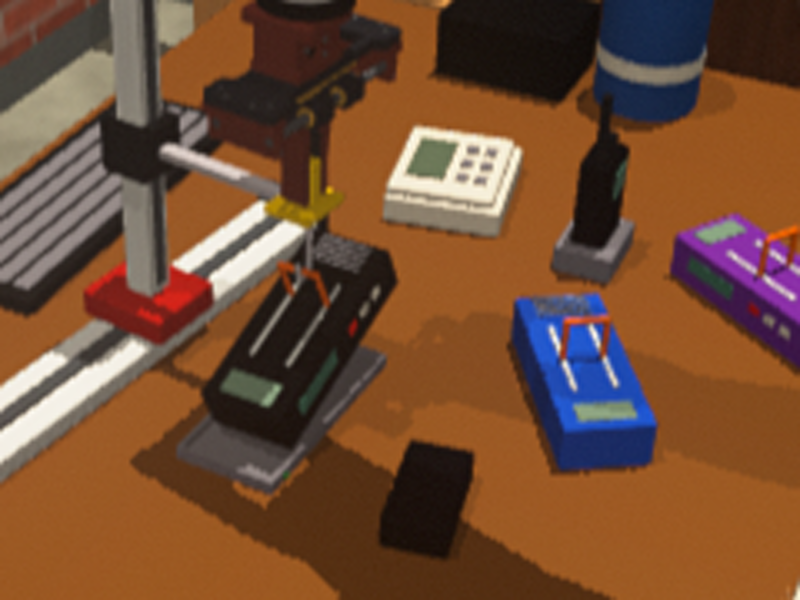

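```bash
for i in 1 2; do python3 -m creep '[0,0,0.003,0,0,0,0.006,0,0,0,0.0095,0,0,0,0.013,0,0,0,0.0165,0,0,0,0.02,0,0,0,0.0235,0,0,0,0.027,0,0,0,0.03,0,0,0,0.032,0]' 0 | grep -E 'ee_pos|ft|wid'; done; python3 -m creep '[0,0,0.001,0,0,0,0.002,0,0,0,0.003,0,0,0,0.004,0,0,0,0.005,0,0,0,0.006,0,0,0,0.006,0]' 0 
```

```text
ee_pos: [551.7, -58.0, 239.6]
ft_force: [4.7, -2.3, 3.3]
width: 14.0
ee_pos: [551.7, -58.0, 271.4]
ft_force: [6.5, -2.5, 3.1]
width: 13.6
t: 15.68
ee_pos: [551.7, -58.0, 277.4]
orientation: [3.133, -0.233, 0.001]
ft_force: [5.1, -1.4, 3.5]
width: 13.7
grasp_force: 30.0
```

```bash
python3 -m creep '[0.0003,-0.0001,0.0005,0,0.0006,-0.0002,0.001,0,0.0006,-0.0002,0.001,0,0.0006,-0.0002,0.001,0]' 0|grep -E 'ee_p|ft'; python3 -m creep '[0.0003,-0.0001,0.0005,0,0.0003,-0.0002,0.001,0,0.0003,-0.0002,0.001,0,0.0003,-0.0002,0.001,0]' 0|grep -E 'ee_p|ft'
```

```text
ee_pos: [551.6, -58.0, 278.0]
ft_force: [3.1, -1.2, 4.0]
ee_pos: [551.6, -58.1, 278.2]
ft_force: [3.8, 0.8, -8.1]
```

```bash
python3 -m creep '[0,0,-0.0006,0,0,0,-0.0006,0,0,0,-0.0006,0,0,0,-0.0006,0,0,0,-0.0006,0,0,0,-0.0006,0,0,0,-0.0006,0,0,0,-0.0006,0]' 0|grep -E 'ee_p|ft'; python3 -m creep '[0,0,0,0,0,0,0,0,0,0,0,0,0,0,0,0,0,0,0,0,0,0,0,0,0,0,0,0,0,0,0,0,0,0,0,0,0,0,0,0]' 0.6|grep -E 'ee_p|ft|wid'
```

```text
ee_pos: [551.7, -58.2, 278.2]
ft_force: [0.0, 1.9, -7.5]
ee_pos: [552.2, -58.3, 278.6]
ft_force: [-0.3, 0.1, -0.4]
width: 52.5
```

Released; withdraw straight up and check.

```bash
python3 -m creep '[0,0,0.005,0,0,0,0.02,0,0,0,0.04,0,0,0,0.065,0,0,0,0.09,0,0,0,0.11,0,0,0,0.12,0,0,0,0.12,0,0,0,0.12,0,0,0,0.12,0]' 0.6|grep -E 'ee_p|ft|wid'; python3 -m creep '[0,0,0,0,0,0,0,0,0,0,0,0,0,0,0,0,0,0,0,0,0,0,0,0,0,0,0,0,0,0,0,0,0,0,0,0,0,0,0,0]'>/dev/null;python3 - <<'E'
from h import *
for i in range(8):
    im,d,P=snap('side'); hsv=cv2.cvtColor(im,cv2.COLOR_RGB2HSV);H,S=hsv[...,0],hsv[...,1]
    x,y,Z=P[...,0],P[...,1],P[...,2]; yel=(H>=20)&(H<=35)&(S>130)&(Z>230)&(abs(x-550)<60)&(abs(y+58)<60)
    b=(abs(x-555)<90)&(abs(y+40)<140)&(Z>80)&(Z<185)
    print(get_obs()['t'],np.percentile(P[yel],[50,98],axis=0).round(1).tolist(),P[b].mean(0).round(1),P[b][:,2].min())
save('z.png',cv2.resize(im[110:310,180:420],(720,600),interpolation=cv2.INTER_CUBIC))
E
```

```text
ee_pos: [551.5, -58.2, 397.1]
ft_force: [-0.5, -0.4, 0.1]
width: 52.9
19.5667 [[545.9, -51.2, 276.5], [571.7, -29.7, 313.7]] [541.5 -30.  146. ] 86.63015828496737
19.6167 [[545.7, -51.4, 276.5], [570.8, -28.4, 313.5]] [541.4 -30.  146. ] 84.39415249331284
19.6667 [[545.8, -50.8, 277.0], [571.0, -29.5, 313.1]] [541.3 -30.  146.1] 84.25292354903354
19.7167 [[546.2, -51.0, 277.0], [571.9, -27.4, 313.6]] [541.4 -30.4 146.2] 86.60123203103137
19.7667 [[545.4, -51.0, 276.5], [572.4, -29.7, 313.2]] [541.3 -30.1 146.1] 83.0960800629199
19.8167 [[545.4, -51.1, 276.7], [572.2, -28.8, 313.4]] [541.4 -30.1 146. ] 84.80466734317145
19.8667 [[545.7, -50.7, 276.6], [572.3, -29.3, 313.1]] [541.4 -30.3 146.1] 86.04704756792103
19.9167 [[545.8, -51.2, 276.8], [572.3, -29.7, 313.7]] [541.5 -30.3 146.1] 85.46090005556869
```

View pics/z.png

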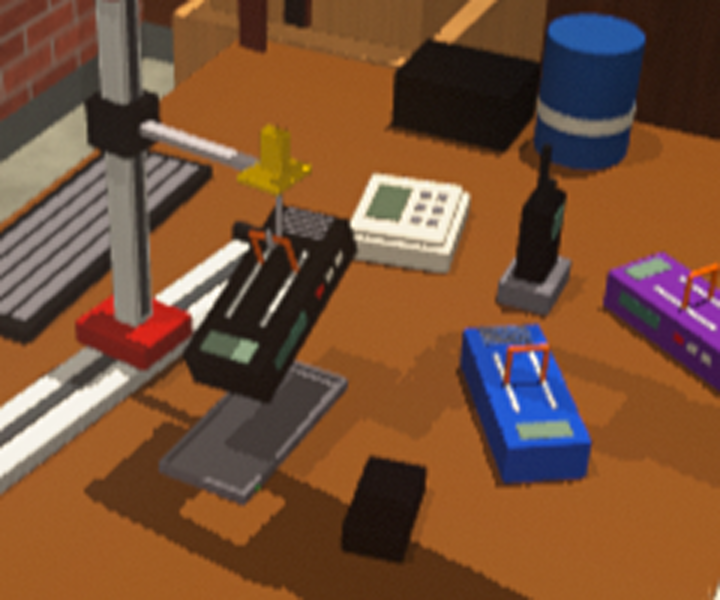

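The picture shows the radio hanging by its orange eye (270,245) from the fully raised hook, at rest, with the gripper clear and the bystanders where they were.

```bash
python3 -c "
from workcell import ticket
print(ticket.close_job())"
```

```text
the job is handed in; nothing more can be done
None
```

The black radio hangs at rest by its eye from the fully raised hook, the gripper is clear, the bystanders in view are undisturbed, and the job is handed in; no verdict came back.

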